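# Lid a bentwood box from a spring lid dispenser

### The arm

A 6-joint arm with a two-finger parallel gripper is mounted at the origin on the work surface. World frame = base frame: x ahead of the robot, y to its left, z up, the work surface at z = 0. Lengths are in m, angles in degrees, forces in N, time in s.
With the tool pointing down it reaches from about 0.275 to 0.725 m from the base axis. Payload 15.9 kg.
Tool frame: the origin (TCP) lies midway between the tips of the shut fingers; the grasp point (between the pads) lies 19 mm behind it; z points along the fingers, y is the line along which they close (so a half turn about z gives the same grasp; the last joint's range is limited). The gripper opens to 85 mm and grips with 20 to 120 N. Pads are 22 mm wide; open, the fingers measure 114 mm over their backs; the gripper's body (76 mm by 85 mm) begins 54 mm behind the grasp point. The pads swing forward as they close: fully open they stand 13 mm farther back than shut.
Start: joints at [-67.666, 12.198, -1.971, 75.831, 0, 90], TCP at [0.19, -0.462, 0.231] pointing down, gripper open.
Joint ranges: [-170.91, 170.91], [-42.67, 98.43], [-65.05, 77.54], [-120.47, 116.71], [-90, 82.35], [-180, 180]. Speed limits (degrees/s): [108.29, 108.29, 136.94, 147.25, 180, 180].

### API

Orientations are given as a 3x3 rotation matrix whose columns are the frame's x, y, z axes.
In Python, from rig import env gives the robot as it stands.
- The arm moves only by the tool jog_arm, never from a script. Its arguments are lists of equal length, an entry for each row: "turn": the turn, a rotation vector about the tool's x, y, z scaled (see below), a list of three; "xyz": the shift along the tool's x, y, z scaled (see below), a list of three; "grip": the gripper command: -1 is shut, 1 is fully open, values between are in proportion. In form: {"turn": [[wx, wy, wz], ...], "xyz": [[x, y, z], ...], "grip": [grip, ...]}. A call has 1 to 5 rows; each row is the pose to reach, as a shift and turn from the pose commanded when the call began, along the tool's axes at that moment, turning the shorter way round; what a row does not reach only later rows make up. The controller multiplies each number of a shift by 500 mm and each number of a turn by 360 degrees. A row lasts 1/8 s, in which the tool goes at most 62.5 mm and 10.7 degrees, less where a joint would pass 70% of its speed; a pose out of reach is approached as far as the arm can. A call with a number of a shift or a turn outside -1 to 1 is refused whole. A call with a gripper value outside its range is refused whole. The fingers move at their own pace and stop on an object; "squeeze" is the grip in N (left out, the last holds). Time passes only in rows, so rows that repeat a pose let the fingers close. It gives the time, the measured TCP pose, the force, the opening and the grip force at its end, in the units of the state.
- env.read_state(): the state, without advancing time (a new reading comes with each control period).
- env.grab_frame(name): name is "side" or "top"; returns the picture (384x512x3 uint8, red, green, blue); there is no depth.
- env.camera_info(name): a dict with "mtx" (3x3 intrinsics, pixels), "position" and "orientation" of the camera in the world. Camera axes: x right, y up, looking along -z (the intrinsics and any distortion apply to the point x, -y, -z); pixel columns grow to the right and rows downward; lengths in m; the calibration is good to about 2 mm. A picture is of the moment at which its call begins. camera_info takes no time and is no camera call.
- env.finish_job(): hands the job in; it is judged then, once.
The state is a dict: "t": time; "qpos": joint angles; "dq": joint speeds; "tau": joint torques, N m; "tcp_pos": TCP position; "orientation": TCP orientation; "ft_force": force on the tool from outside, world axes, zero at the start; "torque": the same for the moment, N m; "gripper_width": opening from 0.0 (shut) to 1.0 (fully open); "grip_force": force on a finger pad.
Only numpy, scipy, OpenCV 4.12 (cv2) and the standard library are available. Lean on these libraries where they do the work, as an engineer would, in place of code of your own. Each camera call takes 0.05 s, during which the arm holds its last target. There are 200 camera calls.

### The job

Stand the empty oblong wooden box in the open bay at the mouth of the spring-loaded lid dispenser, its length in line with the dispenser, home against the fence. Then push the top lid out of the dispenser straight onto the box, so that it lies flush with the rim all round and the next lid springs up into its place. Leave the lidded box in the bay, the other lids in the dispenser, and everything else on the bench undisturbed.

Things in the scene. Friction and masses are not known exactly. Their poses are not given: they have to be found in the camera images.
- dispenser: Plywood lid dispenser fixed to the bench, with a loading bay at its mouth. Origin on the bench under the centre of the lid stack; +x is the way the lids go out, towards the bay, z up. Outside x and y: -62 to +62, -39.5 to +39.5 mm; 91 mm high. A spring follower presses four stacked lids up against two lips. The five points are fixed to it and share its axes.
- slot (a point): Centre of the top lid's upper face, 86 mm above the dispenser's origin. The lips (86 to 91 mm high) run along both sides, x -60 to +60 mm, and overhang the lids 8 mm, leaving a slot open above, y -25.5 to +25.5, through which the lid's rear end (x -55) can be pushed to +x; reach no lower than 75 mm above the bench, or the second lid is met. The push takes a few N.
- mouth (a point): Middle of the top edge of the front wall, 62 mm ahead of the dispenser's origin, 71 mm high, as the rear wall at x -62: both are lower than the top lid's underside (74 mm), so only the top lid can slide out. Once it is past the mouth and nothing stands in the slot, the spring (about 2.5 N) lifts the next lid by 12 mm.
- bay (a point): Point on the bench in the middle of the bay, 121 mm ahead of the dispenser's origin on its centre line. The bay is bare bench from the front wall (x +62) to the end stop (x +180), open at -y and above. A box here has 4 mm of play at either end and 1.5 mm to the fence; it is home with its centre within 6 mm of the centre line, its bottom on the bench.
- fence (a point): Middle of the upper inner edge of the low fence along the bay's +y side: inner face 33.5 mm from the centre line, 22 mm high, 8 mm thick.
- stop (a point): Upper inner edge of the end stop across the bay's far end, 180 mm ahead of the dispenser's origin, 30 mm high, 8 mm thick, y -30.5 to +41.5 mm.
- box: Empty open bentwood box of pale wood, rounded oblong: 110 mm long (its x), 64 mm wide (its y), 72 mm high, corner radius 12, walls 5 mm, 110 to 230 g. Origin at the centre of its underside. Either way round is the same. It can be gripped across its width or slid. It starts on the robot's side of the dispenser, to the left or to the right.
- lid1: Top lid of the stack: flat pale wood, rounded oblong like the box, 110 mm (x) by 64 mm (y), 12 mm thick, corner radius 12 (so its ends are flat over 40 mm; pushed at one point or off centre it may turn once out, two or wide contacts keep it straight), 42 g. Origin at the centre of its underside, which in the dispenser is 74 mm above the bench, 2 mm higher than the rim of a box in the bay.
- lid2: Second lid, the same as lid1, directly below it: underside at 62 mm, rising to 74 mm when lid1 is out.
- lid3: Third lid, the same, below lid2; stays in the dispenser.
- lid4: Lowest lid, the same, on the spring follower; stays in the dispenser.
- roundbox: Bystander: finished round wooden box with its lid on, 98 mm across, 84 mm high, on the robot's side of the dispenser, at the side where the oblong box is not. Origin at the centre of its underside.
- glue: Bystander: white glue bottle, 60 mm across, 150 mm high, standing beyond the bay. Origin at the centre of its underside.
- mallet: Bystander: wooden mallet lying beyond the dispenser, head 60 x 110 x 70 mm centred 100 mm along its +x from the origin, handle 28 mm thick, reaching 130 mm along -x. Origin on the bench.
There are look-alikes about, which are no part of the job. Leave any black or orange look-alike of the lid1 alone.

How it is judged:
By the outcome, as a careful person would: the job done as asked, in the order asked, and still so for the second after the job is handed in, with the robot touching nothing.
It also fails if it takes over 58 s, if anything falls off the work surface, if the arm or the gripper's body presses on something with over 40 N, if the wrist force passes 120 N, or if a joint passes its speed limit or range.

## Working session

There is one attempt and no reset: what is moved stays moved. The work goes in short steps, Python scripts to look and compute and a tool call to move; the robot and the scene stay as the last step left them, time stands still between calls to the robot, and variables do not carry over. Pictures are saved under pics/ and viewed, at most 10 in all, crops included, and the job is handed in when it is done.

Besides the shell and the picture viewer there is one more tool, called after "Emit:" as name(argument=value, ...) on one line, values as JSON. jog_arm: Moves the arm, as the interface text tells. Shifts and turns lie within -1 to 1; 1 stands for 500 mm of shift or 360 degrees of turn. Its arguments: {"type":"object","properties":{"turn":{"type":"array","items":{"type":"array","items":{"type":"number","minimum":-1,"maximum":1}}},"xyz":{"type":"array","items":{"type":"array","items":{"type":"number","minimum":-1,"maximum":1}}},"grip":{"type":"array","items":{"type":"number"}},"squeeze":{"type":"number"}},"required":["turn","xyz","grip"]}

```bash
mkdir -p pics; ls; python3 - <<'E'
from rig import env
import cv2
for n in("side","top"):
    i=env.camera_info(n);print(n,i)
    cv2.imwrite(f"pics/{n}0.png",env.grab_frame(n)[:,:,::-1])
s=env.read_state();print(s)
E
```

```text
pics
side {'mtx': array([[397.85463322,   0.        , 259.14185041],
       [  0.        , 397.85463322, 184.69464053],
       [  0.        ,   0.        ,   1.        ]]), 'position': array([0.48928326, 0.57022846, 0.72159186]), 'orientation': array([[-0.98582517,  0.12526766, -0.11160979],
       [-0.16753971, -0.69973686,  0.69447734],
       [ 0.00889807,  0.70333231,  0.71080552]])}
top {'mtx': array([[373.84253266,   0.        , 258.96313035],
       [  0.        , 373.84253266, 193.96764902],
       [  0.        ,   0.        ,   1.        ]]), 'position': array([ 0.46112926, -0.01504046,  0.8690235 ]), 'orientation': array([[-0.00729355,  0.98904848, -0.14741066],
       [-0.99974581, -0.00406726,  0.02217599],
       [ 0.02133357,  0.14753493,  0.98882674]])}
{'t': 0.1, 'qpos': array([-6.76666307e+01,  1.22219399e+01, -2.00336638e+00,  7.58336360e+01,
       -1.25850958e-03,  8.99988091e+01]), 'dq': array([-0.03500966, -0.0038596 ,  0.12395126, -0.05656396,  0.09702466,
        0.12847034]), 'tau': array([-3.04560774e-03, -6.87247467e+01,  4.87808561e+01,  1.23085288e-02,
       -4.81124653e-05,  2.76153014e-05]), 'tcp_pos': array([ 0.18987079, -0.46220416,  0.2308749 ]), 'orientation': array([[ 9.24980657e-01,  3.80013966e-01, -4.11232738e-04],
       [ 3.80014188e-01, -9.24980177e-01,  9.43224253e-04],
       [-2.19437414e-05, -1.02873846e-03, -9.99999471e-01]]), 'ft_force': array([ 0.86412934, -0.66288053, -0.51847384]), 'torque': array([ 0.01209359, -0.0059515 ,  0.05241278]), 'grip_force': 0.0, 'gripper_width': 0.9998818673094871}
```

View pics/top0.png

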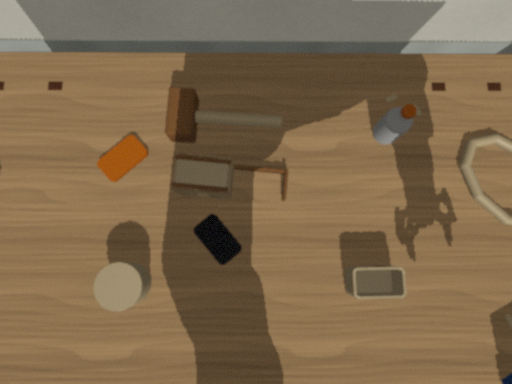

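View pics/side0.png

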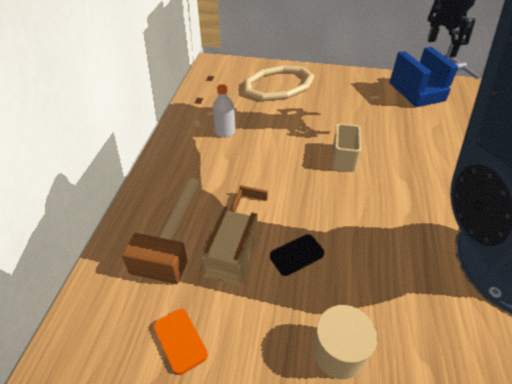

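The top view shows the dispenser at (202,174), with its bay to the right: the fence runs along (235–285,168) and the end stop is at (285,185). The box is at (379,283), the round box at (118,287), the glue at (393,123) and the mallet at (182,115).
Lid candidates are the pale top lid in the dispenser (202,174), which I want, the black look-alike (217,239), the orange look-alike (123,158) and the round box's lid (118,287). The only open oblong box is at (379,283). Next is a close crop to check this and read the corners.

```bash
python3 - <<'E'
import cv2,numpy as np
t=cv2.imread("pics/top0.png");s=cv2.imread("pics/side0.png")
a=cv2.resize(t[145:215,160:300],None,fx=5,fy=5,interpolation=cv2.INTER_CUBIC)
b=cv2.resize(t[255:305,340:420],None,fx=4.5,fy=4.5,interpolation=cv2.INTER_CUBIC)
c=cv2.resize(s[180:285,195:275],None,fx=3,fy=3,interpolation=cv2.INTER_CUBIC)
o=np.zeros((600,800,3),np.uint8)
o[:350,:700]=a;o[360:585,:360]=b[:225]; c=cv2.resize(s[180:285,195:275],(183,240),interpolation=cv2.INTER_CUBIC);o[355:595,400:583]=c
cv2.imwrite("pics/crop.png",o)
E
```

```text
(no output)
```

View pics/crop.png

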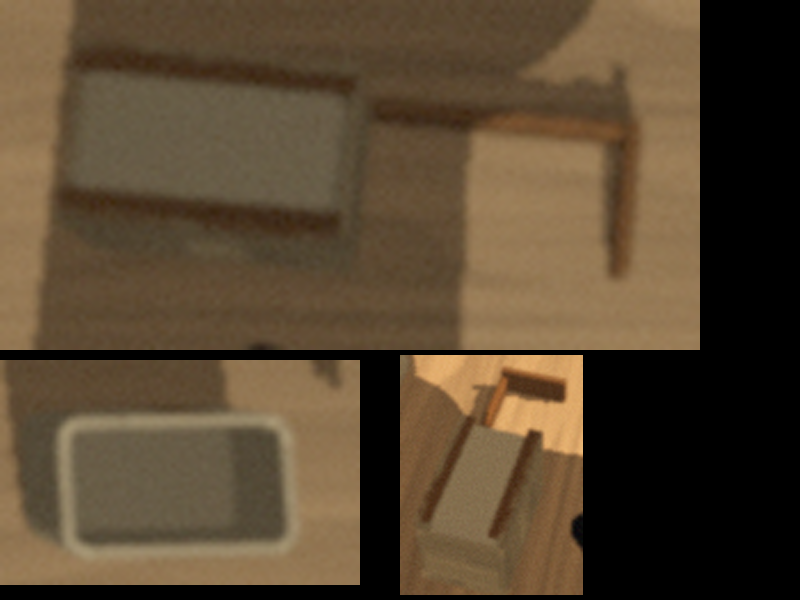

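```bash
cat > h.py <<'E'
import cv2,numpy as np
from rig import env
def ray(n,px,z):
    i=env.camera_info(n);K,p,R=i["mtx"],i["position"],i["orientation"]
    px=np.atleast_2d(px).astype(float)
    d=np.c_[(px[:,0]-K[0,2])/K[0,0],-(px[:,1]-K[1,2])/K[1,1],-np.ones(len(px))]@R.T
    return (p+d*((z-p[2])/d[:,2])[:,None])
def rect(P):
    (c,s,a)=cv2.minAreaRect((P[:,:2]*1e4).astype(np.float32)); return np.array(c)/10,np.array(s)/10,a
E
python3 - <<'E'
from h import *
t=cv2.imread("pics/top0.png");s=cv2.imread("pics/side0.png")
def comps(m,n,z,off,mn=25):
    k,l,st,_=cv2.connectedComponentsWithStats(m.astype(np.uint8))
    for j in range(1,k):
        if st[j,4]<mn: continue
        ys,xs=np.where(l==j); P=ray(n,np.c_[xs+off[0],ys+off[1]],z)
        c,sz,a=rect(P);print(n,st[j],"c",c.round(1),"size",sz.round(1),"ang",round(a,2))
for n,im,(x0,y0,x1,y1) in(("top",t,(165,145,300,215)),("side",s,(195,180,275,285))):
    r=cv2.GaussianBlur(im,(3,3),0)[y0:y1,x0:x1].astype(int)
    hsv=cv2.cvtColor(r.astype(np.uint8),cv2.COLOR_BGR2HSV)
    m=(hsv[...,1]>135)
    print(n,"lips z91");comps(m,n,.091,(x0,y0));
    print("z30");comps(m,n,.03,(x0,y0))
print(t[160,200],t[163,200],t[174,200],t[205,200],t[188,200],t[170,240],t[283,344+8*0+13],t[283,379])
for n,im,(x0,y0,x1,y1) in(("top",t,(340,255,420,310)),):
    r=im[y0:y1,x0:x1]
    hsv=cv2.cvtColor(r,cv2.COLOR_BGR2HSV)
    m=(hsv[...,1]<95)&(hsv[...,2]>125);print("box");comps(m,n,.072,(x0,y0))
r=cv2.cvtColor(t[265:300,340:420],cv2.COLOR_BGR2HSV);print(r[17,8:28].tolist())
E
```

```text
top lips z91
top [ 10   9  56   9 157] c [655.1  87. ] size [117.4  10.2] ang 84.85
top [ 70  20  53  35 327] c [624.7 -47.9] size [126.   57.6] ang 55.93
top [  7  38  56   9 182] c [591.2  92.7] size [116.   9.] ang 84.21
z30
top [ 10   9  56   9 157] c [670.4  95. ] size [126.6  11. ] ang 84.85
top [ 70  20  53  35 327] c [637.5 -50.5] size [135.8  62.1] ang 55.93
top [  7  38  56   9 182] c [601.4 101.2] size [125.1   9.7] ang 84.21
side lips z91
side [28  0 12  7 40] c [658.  -35.8] size [19.7 22.3] ang 60.73
side [   0    1   75  104 2339] c [616.7  80.1] size [159.5 258.5] ang 16.11
side [ 39  31  24  49 308] c [592.5  94.5] size [123.8  16.7] ang 83.27
side [  48   40   32   65 1280] c [545.8 130.3] size [151.7  54.3] ang 88.54
z30
side [28  0 12  7 40] c [674.3 -94.4] size [21.6 24.5] ang 60.73
side [   0    1   75  104 2339] c [629.   32.7] size [175.  283.5] ang 16.11
side [ 39  31  24  49 308] c [602.4  48.5] size [135.8  18.3] ang 83.27
side [  48   40   32   65 1280] c [551.2  87.7] size [166.4  59.6] ang 88.54
[38 53 74] [ 70  91 104] [ 68  90 101] [53 75 97] [21 45 63] [39 61 81] [ 77  99 110] [ 69  90 104]
box
top [ 13  11  54  34 446] c [ 391.6 -283. ] size [ 65.8 112.3] ang 0.88
[[18, 90, 85], [20, 98, 83], [20, 90, 85], [21, 89, 80], [20, 90, 96], [20, 76, 134], [20, 80, 153], [21, 75, 142], [19, 78, 121], [21, 79, 107], [21, 81, 101], [20, 78, 108], [18, 83, 105], [21, 87, 103], [19, 87, 106], [18, 84, 103], [20, 83, 102], [18, 88, 104], [18, 90, 105], [18, 86, 107]]
```

```bash
cat >> h.py <<'E'
from scipy.spatial.transform import Rotation as Ro
TH=-5.2  # world angle of dispenser y
def plan(p,yang):
    """jog numbers from the measured pose to TCP p (mm), tool y at world angle yang, pointing down"""
    s=env.read_state();R0=s["orientation"];a=np.radians(yang)
    y=np.array([np.cos(a),np.sin(a),0]);z=np.array([0,0,-1.]);R1=np.c_[np.cross(y,z),y,z]
    w=Ro.from_matrix(R0.T@R1).as_rotvec(degrees=True)/360
    print("turn",w.round(4),"xyz",(R0.T@(np.array(p)-s["tcp_pos"]*1e3)/500).round(4),"t",s["t"])
E
python3 - <<'E'
from h import *
print("stop inner edge pts z30",(ray("top",[[160+622/5,145+135/5],[160+612/5,145+275/5]],.03)*1e3).round(1))
print("fence inner z22",(ray("top",[[160+480/5,145+127/5],[160+600/5,145+141/5]],.022)*1e3).round(1))
print("front wall edge z71",(ray("top",[[160+366/5,145+130/5],[160+350/5,145+260/5]],.071)*1e3).round(1))
u=np.array([-np.sin(np.radians(5.2)),-np.cos(np.radians(5.2))]);v=np.array([u[1]*-1,u[0]])
o=np.array([623.2,89.9]);print("v",v,"bay",o+121*u,"stopmid",o+180*u,"mouth",o+62*u)
print("glue base",(ray("top",[[383,140]],.0)*1e3).round(0))
plan([391.6,-283,200],.9)
E
```

```text
stop inner edge pts z30 [[636.9 -92.6  30. ]
 [572.2 -86.9  30. ]]
fence inner z22 [[642.5 -27.6  22. ]
 [635.8 -83.1  22. ]]
front wall edge z71 [[630.8  22.8  71. ]
 [573.8  29.5  71. ]]
v [ 0.9958844  -0.09063258] bay [612.2334578  -30.60201223] stopmid [606.88613556 -89.35919175] mouth [617.58078003  28.15516729]
glue base [[ 722. -336.    0.]]
turn [-1.000e-04 -1.000e-04 -1.905e-01] xyz [ 0.5094 -0.1781  0.0619] t 0.1
```

Emit:
jog_arm(turn=[[0, 0, -0.1905], [0, 0, -0.1905], [0, 0, -0.1905], [0, 0, -0.1905], [0, 0, -0.1905]], xyz=[[0.509, -0.178, 0.06], [0.509, -0.178, 0.06], [0.509, -0.178, 0.06], [0.509, -0.178, 0.06], [0.509, -0.178, 0.06]], grip=[1, 1, 1, 1, 1])

```text
t: 0.72
tcp_pos: [0.3932, -0.281, 0.2007]
orientation: [[0.232, 0.973, -0.001], [0.973, -0.232, 0.001], [0.001, -0.001, -1.0]]
ft_force: [-0.2, -0.6, 0.2]
gripper_width: 0.999
grip_force: 0.0
```

```bash
python3 - <<'E'
from h import *
s=env.read_state();print(s["tcp_pos"],s["orientation"].round(3).tolist())
plan([391.6,-283,200],.9)
E
```

```text
[ 0.39322704 -0.28095989  0.20068262] [[0.232, 0.973, -0.001], [0.973, -0.232, 0.001], [0.001, -0.001, -1.0]]
turn [-0.0001 -0.0001 -0.0398] xyz [-0.0047 -0.0022  0.0014] t 0.725
```

Emit:
jog_arm(turn=[[0, 0, -0.0398], [0, 0, -0.0398], [0, 0, -0.0398], [0, 0, -0.0398]], xyz=[[-0.0047, -0.002, 0.06], [-0.0047, -0.002, 0.06], [-0.0047, -0.002, 0.06], [-0.0047, -0.002, 0.06]], grip=[1, 1, 1, 1])

```text
t: 1.23
tcp_pos: [0.3901, -0.2856, 0.1715]
orientation: [[-0.005, 1.0, 0.0], [1.0, 0.005, -0.0], [-0.0, 0.0, -1.0]]
ft_force: [0.2, 0.3, 0.1]
gripper_width: 1.001
grip_force: 0.0
```

```bash
python3 - <<'E'
from h import *
for n in("top","side"):cv2.imwrite(f"pics/{n}1.png",env.grab_frame(n)[:,:,::-1])
a=cv2.imread("pics/top1.png")[230:330,310:450];b=cv2.imread("pics/side1.png")[60:200,290:430]
o=np.zeros((400,800,3),np.uint8);a=cv2.resize(a,(420,300));o[:300,:420]=a;o[:380,420:]=cv2.resize(b,(380,380));cv2.imwrite("pics/c1.png",o)
print(env.read_state()["tcp_pos"]);plan([391.6,-283,40],.9)
E
```

```text
[ 0.39013527 -0.2856543   0.17155395]
turn [ 0.0001  0.     -0.0017] xyz [0.0054 0.0029 0.2631] t 1.325
```

View pics/c1.png

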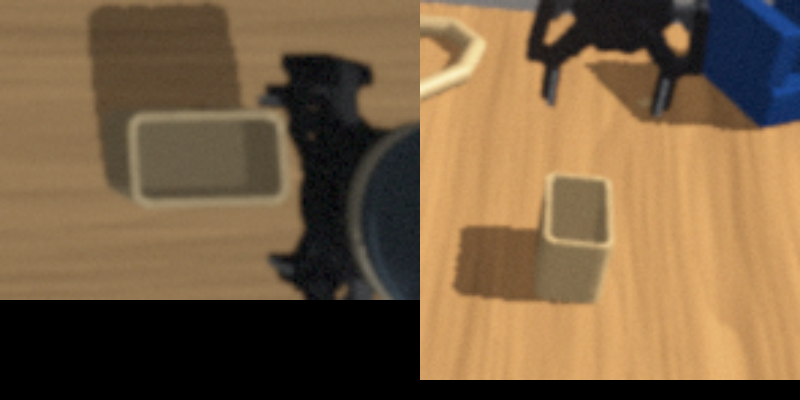

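```bash
python3 - <<'E'
from h import *
T=[[310+272/3,230+97/3],[310+275/3,230+260/3]]
print("tips top",(ray("top",T,.184)*1e3).round(1))
S=[[290+(548-420)*140/380,60+100*140/380],[290+(658-420)*140/380,60+115*140/380]]
print("tips side",(ray("side",S,.184)*1e3).round(1))
print("box rim side (z72)",(ray("side",[[290+(x-420)*140/380,60+y*140/380] for x,y in((545,176),(609,180),(612,245),(543,242))],.072)*1e3).round(1))
E
```

```text
tips top [[ 436.5 -287.2  184. ]
 [ 341.3 -282.9  184. ]]
tips side [[ 436.8 -285.9  184. ]
 [ 340.  -279.4  184. ]]
box rim side (z72) [[ 424.5 -325.8   72. ]
 [ 361.6 -330.6   72. ]
 [ 359.6 -230.    72. ]
 [ 423.  -222.9   72. ]]
```

The box lies under the fingers as measured, centred near (392, -282). The fingertips read within a few mm of the TCP in both views. Now down and grip.

Emit:
jog_arm(turn=[[0, 0, -0.001], [0, 0, -0.001], [0, 0, -0.001], [0, 0, -0.001], [0, 0, -0.001]], xyz=[[0.007, 0.003, 0.0], [0.007, 0.003, 0.1], [0.007, 0.003, 0.2], [0.007, 0.003, 0.26], [0.007, 0.003, 0.26]], grip=[1, 1, 1, 1, 1])

```text
t: 1.95
tcp_pos: [0.3903, -0.2809, 0.0399]
orientation: [[-0.013, 1.0, -0.003], [1.0, 0.013, 0.002], [0.002, -0.003, -1.0]]
ft_force: [0.3, 1.2, 0.6]
gripper_width: 1.001
grip_force: 0.0
```

Emit:
jog_arm(turn=[[0, 0, 0], [0, 0, 0], [0, 0, 0], [0, 0, 0], [0, 0, 0]], xyz=[[0, 0, 0], [0, 0, 0], [0, 0, 0], [0, 0, 0], [0, 0, 0]], grip=[-1, -1, -1, -1, -1], squeeze=25)

```text
t: 2.58
tcp_pos: [0.3924, -0.2826, 0.0429]
orientation: [[-0.013, 1.0, 0.002], [1.0, 0.013, -0.001], [-0.002, 0.002, -1.0]]
ft_force: [-1.5, 1.4, 9.7]
gripper_width: 0.744
grip_force: 28.1
```

Emit:
jog_arm(turn=[[0, 0, 0], [0, 0, 0], [0, 0, 0], [0, 0, 0], [0, 0, 0]], xyz=[[0, 0, 0], [0, 0, 0], [0, 0, 0], [0, 0, 0], [0, 0, 0]], grip=[-1, -1, -1, -1, -1])

```text
t: 3.2
tcp_pos: [0.3924, -0.2826, 0.0429]
orientation: [[-0.013, 1.0, 0.002], [1.0, 0.013, -0.001], [-0.001, 0.002, -1.0]]
ft_force: [-0.3, 1.7, 9.0]
gripper_width: 0.744
grip_force: 28.1
```

Emit:
jog_arm(turn=[[0, 0, 0], [0, 0, 0], [0, 0, 0], [0, 0, 0], [0, 0, 0]], xyz=[[0, 0, -0.06], [0, 0, -0.12], [0, 0, -0.16], [0, 0, -0.16], [0, 0, -0.16]], grip=[-1, -1, -1, -1, -1])

```text
t: 3.82
tcp_pos: [0.3914, -0.2819, 0.121]
orientation: [[-0.013, 1.0, -0.0], [1.0, 0.013, 0.0], [0.0, -0.0, -1.0]]
ft_force: [-0.9, 0.8, -2.1]
gripper_width: 0.743
grip_force: 29.3
```

```bash
python3 - <<'E'
from h import *
im=env.grab_frame("top")[:,:,::-1].copy();cv2.imwrite("pics/top2.png",im)
s=env.read_state();print(s["tcp_pos"],s["ft_force"],s["gripper_width"])
plan([606,-32,120],TH)
E
```

```text
[ 0.39121339 -0.28173819  0.12070828] [-0.41363141 -0.0864499  -2.1274642 ] 0.747240506722086
turn [-0.0001 -0.0001  0.0165] xyz [0.4939 0.436  0.0014] t 3.875
```

Emit:
jog_arm(turn=[[0, 0, 0.0165], [0, 0, 0.0165], [0, 0, 0.0165], [0, 0, 0.0165], [0, 0, 0.0165]], xyz=[[0.08, 0.08, -0.02], [0.16, 0.16, -0.02], [0.25, 0.25, -0.02], [0.34, 0.33, -0.02], [0.42, 0.42, -0.02]], grip=[-1, -1, -1, -1, -1])

```text
t: 4.5
tcp_pos: [0.5994, -0.0673, 0.1304]
orientation: [[0.09, 0.996, -0.001], [0.996, -0.09, 0.0], [-0.0, -0.001, -1.0]]
ft_force: [0.5, -1.4, 0.3]
gripper_width: 0.746
grip_force: 29.3
```

Emit:
jog_arm(turn=[[0, 0, 0], [0, 0, 0], [0, 0, 0], [0, 0, 0]], xyz=[[0, 0, 0], [0, 0, 0], [0, 0, 0], [0, 0, 0]], grip=[-1, -1, -1, -1])

```text
t: 5.0
tcp_pos: [0.5984, -0.0701, 0.1315]
orientation: [[0.092, 0.996, 0.0], [0.996, -0.092, -0.0], [-0.0, 0.0, -1.0]]
ft_force: [-0.1, -0.0, -0.5]
gripper_width: 0.745
grip_force: 29.3
```

```bash
python3 - <<'E'
from h import *
for n in("top","side"):cv2.imwrite(f"pics/{n}3.png",env.grab_frame(n)[:,:,::-1])
a=cv2.imread("pics/top3.png")[130:230,160:340];b=cv2.imread("pics/side3.png")[90:290,170:340]
o=np.zeros((600,800,3),np.uint8);o[:250,:450]=cv2.resize(a,(450,250),interpolation=2);o[:400,450:790]=cv2.resize(b,(340,400),interpolation=2);cv2.imwrite("pics/c3.png",o)
s=env.read_state();print(s["tcp_pos"],s["orientation"].round(3).tolist());plan([606,-30.3,120],TH)
E
```

```text
[ 0.59851377 -0.06988506  0.13152036] [[0.092, 0.996, 0.0], [0.996, -0.092, -0.0], [-0.0, 0.0, -1.0]]
turn [ 0.      0.     -0.0002] xyz [0.0802 0.0077 0.023 ] t 5.1
```

View pics/c3.png

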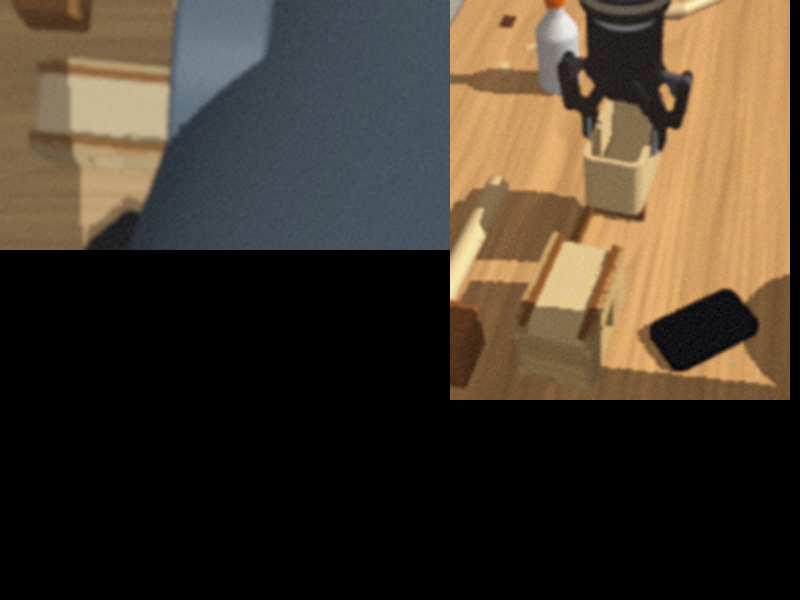

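```bash
python3 - <<'E'
from h import *
P=lambda L:[[170+(x-450)/2,90+y/2] for x,y in L]
tc=np.array([598.5,-69.9]);u=np.array([-.0906,-.9959]);v=np.array([.9959,-.0906]);o=np.array([623.2,89.9])
def sh(name,L,z,ref):
    W=ray("side",P(L),z)[:,:2]*1e3
    print(name,W.round(1).tolist(),"u,v rel",np.c_[(W-ref)@u,(W-ref)@v].round(1).tolist())
sh("rim near",[(586,157),(656,166)],.1606,tc)
sh("bottom near",[(586,203),(644,215)],.0886,tc)
sh("lip far ends",[(554,233),(618,247)],.091,o)
sh("lip near ends",[(525,318),(590,336)],.091,o)
sh("lid near top edge",[(531,306),(583,317)],.086,o)
E
```

```text
rim near [[628.2, -16.6], [555.1, -16.0]] u,v rel [[-55.8, 24.8], [-49.7, -48.1]]
bottom near [[630.9, -19.3], [565.3, -12.7]] u,v rel [[-53.4, 27.7], [-54.0, -38.2]]
lip far ends [[654.7, 31.8], [584.7, 39.1]] u,v rel [[55.0, 36.6], [54.1, -33.7]]
lip near ends [[656.8, 142.8], [591.2, 152.1]] u,v rel [[-55.7, 28.7], [-59.1, -37.5]]
lid near top edge [[656.0, 124.6], [603.1, 128.5]] u,v rel [[-37.5, 29.5], [-36.6, -23.5]]
```

Emit:
jog_arm(turn=[[0, 0, 0], [0, 0, 0], [0, 0, 0], [0, 0, 0]], xyz=[[0.04, 0.008, 0], [0.079, 0.008, 0], [0.079, 0.008, 0], [0.079, 0.008, 0]], grip=[-1, -1, -1, -1])

```text
t: 5.6
tcp_pos: [0.6063, -0.0299, 0.1313]
orientation: [[0.09, 0.996, -0.0], [0.996, -0.09, -0.0], [-0.0, -0.0, -1.0]]
ft_force: [-0.0, -0.2, -1.4]
gripper_width: 0.747
grip_force: 29.3
```

Emit:
jog_arm(turn=[[0, 0, 0], [0, 0, 0], [0, 0, 0], [0, 0, 0], [0, 0, 0]], xyz=[[0, 0, 0.04], [0, 0, 0.07], [0, 0, 0.1], [0, 0, 0.12], [0, 0, 0.12]], grip=[-1, -1, -1, -1, -1])

```text
t: 6.22
tcp_pos: [0.6059, -0.0303, 0.0706]
orientation: [[0.091, 0.996, -0.001], [0.996, -0.091, 0.0], [-0.0, -0.001, -1.0]]
ft_force: [0.5, 0.6, -1.2]
gripper_width: 0.742
grip_force: 29.4
```

```bash
python3 - <<'E'
from h import *
cv2.imwrite(f"pics/side4.png",env.grab_frame("side")[:,:,::-1])
b=cv2.imread("pics/side4.png")[130:290,170:320]
cv2.imwrite("pics/c4.png",cv2.resize(b,None,fx=3.75,fy=3.75,interpolation=2))
s=env.read_state();print(s["tcp_pos"],s["ft_force"]);plan([606,-30.6,44],TH)
E
```

```text
[ 0.60631801 -0.03034636  0.07123938] [ 0.26345895 -0.29010629 -1.12041594]
turn [-0. -0. -0.] xyz [-0.0006 -0.0006  0.0545] t 6.275
```

View pics/c4.png

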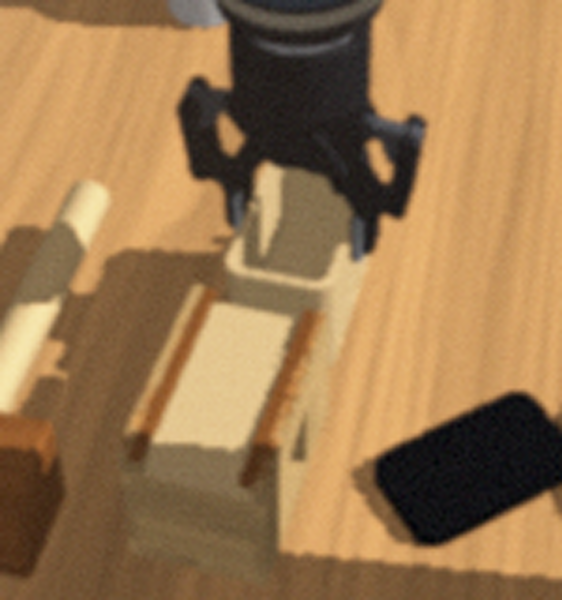

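The crop shows the box held in line just beyond the front wall: its near rim runs (228,268)–(330,288), slightly to the open side. The forces are clear. Lowering on, then sliding to the fence.

Emit:
jog_arm(turn=[[0, 0, 0], [0, 0, 0], [0, 0, 0], [0, 0, 0], [0, 0, 0]], xyz=[[0, 0, 0.02], [0, 0, 0.04], [0, 0, 0.05], [0, 0, 0.056], [0, 0, 0.056]], grip=[-1, -1, -1, -1, -1])

```text
t: 6.9
tcp_pos: [0.6064, -0.0303, 0.0434]
orientation: [[0.091, 0.996, 0.0], [0.996, -0.091, 0.0], [0.0, 0.0, -1.0]]
ft_force: [0.8, 0.4, -0.8]
gripper_width: 0.744
grip_force: 29.4
```

Emit:
jog_arm(turn=[[0, 0, 0], [0, 0, 0], [0, 0, 0], [0, 0, 0], [0, 0, 0]], xyz=[[0, 0.004, 0], [0, 0.008, 0], [0, 0.01, 0], [0, 0.012, 0], [0, 0.012, 0]], grip=[-1, -1, -1, -1, -1])

```text
t: 7.52
tcp_pos: [0.6124, -0.0309, 0.0433]
orientation: [[0.091, 0.996, -0.0], [0.996, -0.091, 0.0], [0.0, -0.0, -1.0]]
ft_force: [0.2, -0.4, -1.3]
gripper_width: 0.746
grip_force: 29.4
```

Emit:
jog_arm(turn=[[0, 0, 0], [0, 0, 0], [0, 0, 0]], xyz=[[0, 0, 0.002], [0, 0, 0.003], [0, 0, 0.003]], grip=[-1, -1, -1])

```text
t: 7.9
tcp_pos: [0.6125, -0.0309, 0.0429]
orientation: [[0.091, 0.996, 0.001], [0.996, -0.091, -0.0], [0.0, 0.001, -1.0]]
ft_force: [-6.6, 0.6, 15.8]
gripper_width: 0.744
grip_force: 31.4
```

Emit:
jog_arm(turn=[[0, 0, 0], [0, 0, 0], [0, 0, 0]], xyz=[[0, 0.002, 0], [0, 0.004, 0], [0, 0.004, 0]], grip=[-1, -1, -1])

```text
t: 8.28
tcp_pos: [0.613, -0.0309, 0.043]
orientation: [[0.091, 0.996, -0.002], [0.996, -0.091, 0.0], [0.0, -0.002, -1.0]]
ft_force: [-17.7, 2.2, 26.8]
gripper_width: 0.744
grip_force: 32.8
```

Emit:
jog_arm(turn=[[0, 0, 0], [0, 0, 0], [0, 0, 0]], xyz=[[0, -0.002, -0.0025], [0, -0.002, -0.0025], [0, -0.002, -0.0025]], grip=[-1, -1, -1])

```text
t: 8.65
tcp_pos: [0.6129, -0.0309, 0.043]
orientation: [[0.091, 0.996, -0.001], [0.996, -0.091, 0.0], [-0.0, -0.001, -1.0]]
ft_force: [-5.7, 0.1, 4.9]
gripper_width: 0.741
grip_force: 30.0
```

Emit:
jog_arm(turn=[[0, 0, 0], [0, 0, 0], [0, 0, 0]], xyz=[[-0.002, 0, 0], [-0.004, 0, 0], [-0.004, 0, 0]], grip=[-1, -1, -1])

```text
t: 9.02
tcp_pos: [0.6128, -0.032, 0.0431]
orientation: [[0.09, 0.996, -0.001], [0.996, -0.09, 0.002], [0.002, -0.001, -1.0]]
ft_force: [-5.4, 7.0, 6.1]
gripper_width: 0.745
grip_force: 30.2
```

Emit:
jog_arm(turn=[[0, 0, 0], [0, 0, 0], [0, 0, 0]], xyz=[[-0.002, 0, 0], [-0.004, 0, 0], [-0.004, 0, 0]], grip=[-1, -1, -1])

```text
t: 9.4
tcp_pos: [0.6127, -0.0335, 0.0432]
orientation: [[0.09, 0.996, -0.0], [0.996, -0.09, 0.003], [0.003, -0.001, -1.0]]
ft_force: [-5.5, 10.5, 7.7]
gripper_width: 0.738
grip_force: 30.4
```

Emit:
jog_arm(turn=[[0, 0, 0], [0, 0, 0], [0, 0, 0]], xyz=[[-0.002, 0, 0], [-0.004, 0, 0], [-0.004, 0, 0]], grip=[-1, -1, -1])

```text
t: 9.78
tcp_pos: [0.6127, -0.0343, 0.0436]
orientation: [[0.089, 0.996, 0.0], [0.996, -0.089, 0.005], [0.005, -0.0, -1.0]]
ft_force: [-7.7, 20.7, 11.8]
gripper_width: 0.744
grip_force: 31.1
```

Emit:
jog_arm(turn=[[0, 0, 0], [0, 0, 0], [0, 0, 0]], xyz=[[-0.002, 0, 0], [-0.004, 0, 0], [-0.004, 0, 0]], grip=[-1, -1, -1])

```text
t: 10.15
tcp_pos: [0.6129, -0.035, 0.0439]
orientation: [[0.088, 0.996, 0.001], [0.996, -0.088, 0.007], [0.007, 0.0, -1.0]]
ft_force: [-6.9, 29.1, 16.3]
gripper_width: 0.743
grip_force: 31.8
```

Emit:
jog_arm(turn=[[0, 0, 0], [0, 0, 0], [0, 0, 0], [0, 0, 0]], xyz=[[0.004, 0, -0.001], [0.006, 0, -0.001], [0.006, 0, -0.001], [0.006, 0, -0.001]], grip=[-1, -1, -1, -1])

```text
t: 10.65
tcp_pos: [0.6129, -0.0346, 0.0437]
orientation: [[0.09, 0.996, 0.0], [0.996, -0.09, 0.002], [0.002, -0.0, -1.0]]
ft_force: [-4.7, 10.2, 5.0]
gripper_width: 0.746
grip_force: 30.5
```

Emit:
jog_arm(turn=[[0, 0, 0], [0, 0, 0], [0, 0, 0], [0, 0, 0]], xyz=[[0, 0, 0], [0, 0, 0], [0, 0, 0], [0, 0, 0]], grip=[1, 1, 1, 1])

```text
t: 11.15
tcp_pos: [0.6129, -0.0361, 0.0435]
orientation: [[0.091, 0.996, 0.0], [0.996, -0.091, -0.0], [-0.0, 0.0, -1.0]]
ft_force: [-0.7, 0.1, 0.3]
gripper_width: 0.999
grip_force: 0.0
```

Emit:
jog_arm(turn=[[0, 0, 0], [0, 0, 0], [0, 0, 0], [0, 0, 0], [0, 0, 0]], xyz=[[0, 0, -0.06], [0, 0, -0.14], [0, 0, -0.2], [0, 0, -0.2], [0, 0, -0.2]], grip=[1, 1, 1, 1, 1])

```text
t: 11.78
tcp_pos: [0.6126, -0.0359, 0.1429]
orientation: [[0.091, 0.996, -0.001], [0.996, -0.091, 0.0], [-0.0, -0.001, -1.0]]
ft_force: [-0.3, 0.3, -1.0]
gripper_width: 1.001
grip_force: 0.0
```

```bash
python3 - <<'E'
from h import *
plan([630.3,167.6,143],TH)
E
```

```text
turn [-0.0001  0.     -0.    ] xyz [ 4.086e-01 -1.700e-03 -2.000e-04] t 11.775
```

Emit:
jog_arm(turn=[[0, 0, 0], [0, 0, 0], [0, 0, 0], [0, 0, 0], [0, 0, 0]], xyz=[[0.1, -0.002, 0], [0.2, -0.002, 0], [0.3, -0.002, 0], [0.408, -0.002, 0], [0.408, -0.002, 0]], grip=[-0.76, -0.76, -0.76, -0.76, -0.76])

```text
t: 12.4
tcp_pos: [0.6296, 0.1707, 0.1417]
orientation: [[0.087, 0.996, -0.002], [0.996, -0.087, -0.0], [-0.0, -0.002, -1.0]]
ft_force: [0.9, -0.3, 0.5]
gripper_width: 0.119
grip_force: 0.0
```

Emit:
jog_arm(turn=[[0, 0, 0], [0, 0, 0], [0, 0, 0], [0, 0, 0]], xyz=[[0, 0, 0], [0, 0, 0], [0, 0, 0], [0, 0, 0]], grip=[-0.76, -0.76, -0.76, -0.76])

```text
t: 12.9
tcp_pos: [0.6305, 0.1667, 0.1437]
orientation: [[0.092, 0.996, 0.0], [0.996, -0.092, 0.0], [0.0, 0.0, -1.0]]
ft_force: [0.4, -0.1, 0.5]
gripper_width: 0.123
grip_force: 0.0
```

```bash
python3 - <<'E'
from h import *
for n in("top","side"):cv2.imwrite(f"pics/{n}5.png",env.grab_frame(n)[:,:,::-1])
a=cv2.imread("pics/top5.png")[125:215,150:300];b=cv2.imread("pics/side5.png")[130:290,170:320]
o=np.zeros((600,800,3),np.uint8);o[:264,:440]=cv2.resize(a,(440,264),interpolation=2);o[:384,440:]=cv2.resize(b,(360,384),interpolation=2);cv2.imwrite("pics/c5.png",o)
s=env.read_state();print(s["tcp_pos"],s["gripper_width"])
plan([630.3,167.6,80],TH)
E
```

```text
[0.63044863 0.16696274 0.14363026] 0.1216583545544081
turn [ 0.     -0.     -0.0001] xyz [ 0.0012 -0.0004  0.1273] t 13.0
```

View pics/c5.png

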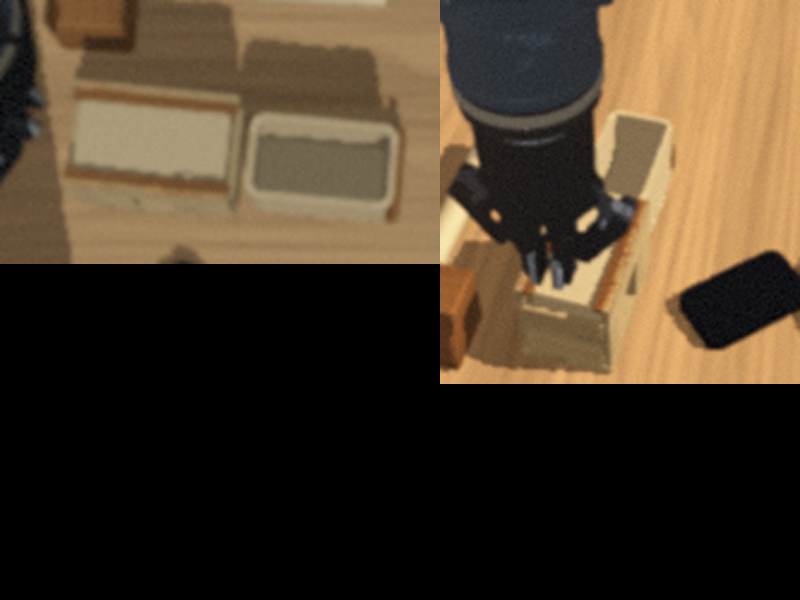

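The box stands in the bay, its rim at (248–400, 112–218) in the left crop, close to the stop and in line with the dispenser. The shut fingers are behind the stack. I'll measure the box rim and the lips again in this better light.

```bash
cat > m.py <<'E'
from h import *
u=np.array([-np.sin(np.radians(5.2)),-np.cos(np.radians(5.2))]);v=np.array([-u[1],u[0]]);o=np.array([623.2,89.9])
def meas(im,name,m,z,roi,mn=60):
    x0,y0,x1,y1=roi;k,l,st,_=cv2.connectedComponentsWithStats(m[y0:y1,x0:x1].astype(np.uint8))
    for j in range(1,k):
        if st[j,4]<mn: continue
        ys,xs=np.where(l==j);c,sz,a=rect(ray("top",np.c_[xs+x0,ys+y0],z))
        print(name,st[j].tolist(),"c",c.round(1),"uv",((c-o)@u).round(1),((c-o)@v).round(1),"size",sz.round(1),"ang",round(a,2))
E
python3 - <<'E'
from m import *
im=cv2.GaussianBlur(cv2.imread("pics/top5.png"),(3,3),0);h=cv2.cvtColor(im,cv2.COLOR_BGR2HSV)
print(h[172,200],h[182,200],h[180,237],h[200,262],h[172,260])
for th in(75,85,95):
    meas(im,f"rim{th}",(h[...,1]<th)&(h[...,2]>130),.072,(232,155,292,205))
    meas(im,f"lid{th}",(h[...,1]<th)&(h[...,2]>120),.086,(170,150,233,195))
for th in(125,140):meas(im,f"lips{th}",h[...,1]>th,.091,(168,150,233,197),40)
E
```

```text
[ 20  75 170] [ 20  76 162] [ 20  80 121] [ 17 104 157] [ 19  80 134]
lid75 [7, 13, 50, 21, 414] c [625.   89.1] uv 0.6 1.8 size [102.7  40.1] ang 84.29
rim85 [2, 9, 51, 36, 740] c [608.1 -32.6] uv 123.3 -4.0 size [108.3  72.2] ang 84.51
lid85 [5, 10, 54, 26, 1115] c [624.3  89.1] uv 0.7 1.2 size [112.  47.] ang 84.06
rim95 [1, 8, 53, 38, 852] c [607.6 -32.4] uv 123.2 -4.5 size [111.1  75.5] ang 84.17
lid95 [4, 10, 58, 26, 1246] c [624.3  86.9] uv 2.8 1.4 size [120.5  49.2] ang 84.02
lid95 [7, 40, 41, 5, 98] c [581.1  98.3] uv -4.6 -42.7 size [84.7  7.5] ang 86.87
lips125 [7, 5, 56, 9, 166] c [653.8  87. ] uv 0.1 30.8 size [117.6   8.5] ang 84.35
lips125 [4, 32, 56, 9, 205] c [592.4  92.8] uv -0.0 -30.9 size [116.3   9.7] ang 83.75
lips140 [9, 6, 39, 5, 62] c [655.3 100.9] uv -13.9 31.0 size [81.2  4. ] ang 84.3
lips140 [23, 35, 36, 5, 64] c [590.7  73.8] uv 19.0 -30.9 size [74.1  6.1] ang 83.99
```

Emit:
jog_arm(turn=[[0, 0, 0], [0, 0, 0], [0, 0, 0], [0, 0, 0], [0, 0, 0]], xyz=[[0, 0, 0.05], [0, 0, 0.1], [0, 0, 0.127], [0, 0, 0.127], [0, 0, 0.127]], grip=[-0.76, -0.76, -0.76, -0.76, -0.76])

```text
t: 13.62
tcp_pos: [0.6309, 0.1674, 0.0811]
orientation: [[0.091, 0.996, 0.001], [0.996, -0.091, 0.0], [0.0, 0.001, -1.0]]
ft_force: [0.9, 0.9, 0.7]
gripper_width: 0.119
grip_force: 0.0
```

Emit:
jog_arm(turn=[[0, 0, 0], [0, 0, 0], [0, 0, 0], [0, 0, 0]], xyz=[[-0.008, 0, 0], [-0.016, 0, 0], [-0.016, 0, 0], [-0.016, 0, 0]], grip=[-0.76, -0.76, -0.76, -0.76])

```text
t: 14.12
tcp_pos: [0.6297, 0.1593, 0.0802]
orientation: [[0.091, 0.996, 0.0], [0.996, -0.091, 0.0], [0.0, 0.0, -1.0]]
ft_force: [-0.0, 0.8, -0.3]
gripper_width: 0.122
grip_force: 0.0
```

Emit:
jog_arm(turn=[[0, 0, 0], [0, 0, 0]], xyz=[[-0.004, 0, 0], [-0.004, 0, 0]], grip=[-0.76, -0.76])

```text
t: 14.38
tcp_pos: [0.6295, 0.1572, 0.08]
orientation: [[0.091, 0.996, -0.0], [0.996, -0.091, -0.0], [-0.0, -0.0, -1.0]]
ft_force: [0.2, -0.5, -0.5]
gripper_width: 0.118
grip_force: 0.0
```

Emit:
jog_arm(turn=[[0, 0, 0], [0, 0, 0]], xyz=[[-0.003, 0, 0], [-0.003, 0, 0]], grip=[-0.76, -0.76])

```text
t: 14.62
tcp_pos: [0.6293, 0.156, 0.08]
orientation: [[0.091, 0.996, -0.0], [0.996, -0.091, 0.0], [0.0, -0.0, -1.0]]
ft_force: [0.2, 2.3, -0.2]
gripper_width: 0.126
grip_force: 1.1
```

Contact at about y = 156, where the geometry predicts it, so roughly 124.5 mm remain. I'll push slowly.

Emit:
jog_arm(turn=[[0, 0, 0], [0, 0, 0], [0, 0, 0], [0, 0, 0], [0, 0, 0]], xyz=[[-0.015, 0, 0], [-0.03, 0, 0], [-0.045, 0, 0], [-0.06, 0, 0], [-0.08, 0, 0]], grip=[-0.76, -0.76, -0.76, -0.76, -0.76])

```text
t: 15.25
tcp_pos: [0.6257, 0.1155, 0.0801]
orientation: [[0.091, 0.996, 0.0], [0.996, -0.091, 0.0], [0.0, -0.0, -1.0]]
ft_force: [0.8, 3.4, -0.3]
gripper_width: 0.12
grip_force: 1.7
```

Emit:
jog_arm(turn=[[0, 0, 0], [0, 0, 0], [0, 0, 0], [0, 0, 0], [0, 0, 0]], xyz=[[-0.015, 0, 0], [-0.03, 0, 0], [-0.045, 0, 0], [-0.06, 0, 0], [-0.08, 0, 0]], grip=[-0.76, -0.76, -0.76, -0.76, -0.76])

```text
t: 15.88
tcp_pos: [0.622, 0.0757, 0.0801]
orientation: [[0.09, 0.996, -0.0], [0.996, -0.09, -0.0], [-0.0, -0.0, -1.0]]
ft_force: [0.2, 2.5, 0.9]
gripper_width: 0.117
grip_force: 1.5
```

Emit:
jog_arm(turn=[[0, 0, 0], [0, 0, 0], [0, 0, 0], [0, 0, 0], [0, 0, 0]], xyz=[[-0.015, 0, 0], [-0.03, 0, 0], [-0.045, 0, 0], [-0.06, 0, 0], [-0.06, 0, 0]], grip=[-0.76, -0.76, -0.76, -0.76, -0.76])

```text
t: 16.5
tcp_pos: [0.6194, 0.0453, 0.0802]
orientation: [[0.092, 0.996, 0.0], [0.996, -0.092, -0.001], [-0.001, 0.0, -1.0]]
ft_force: [-0.0, -1.5, 2.3]
gripper_width: 0.117
grip_force: 1.4
```

```bash
python3 - <<'E'
from m import *
t=env.grab_frame("top")[:,:,::-1].copy();b=env.grab_frame("side")[:,:,::-1].copy()
cv2.imwrite("pics/top6.png",t);cv2.imwrite("pics/side6.png",b)
g=np.zeros((600,800,3),np.uint8);g[:264,:440]=cv2.resize(t[125:215,150:300],(440,264),interpolation=2);g[:384,440:]=cv2.resize(b[130:290,170:320],(360,384),interpolation=2);cv2.imwrite("pics/c6.png",g)
p=env.read_state()["tcp_pos"][:2]*1e3;print(p,(p-o)@u,(p-o)@v)
plan(np.r_[o+58.7*u,80],TH)
E
```

```text
[619.43612474  45.9171453 ] 44.14296853150481 0.23789495417149775
turn [ 0.      0.0001 -0.0001] xyz [-0.0291 -0.0005  0.0003] t 16.6
```

View pics/c6.png

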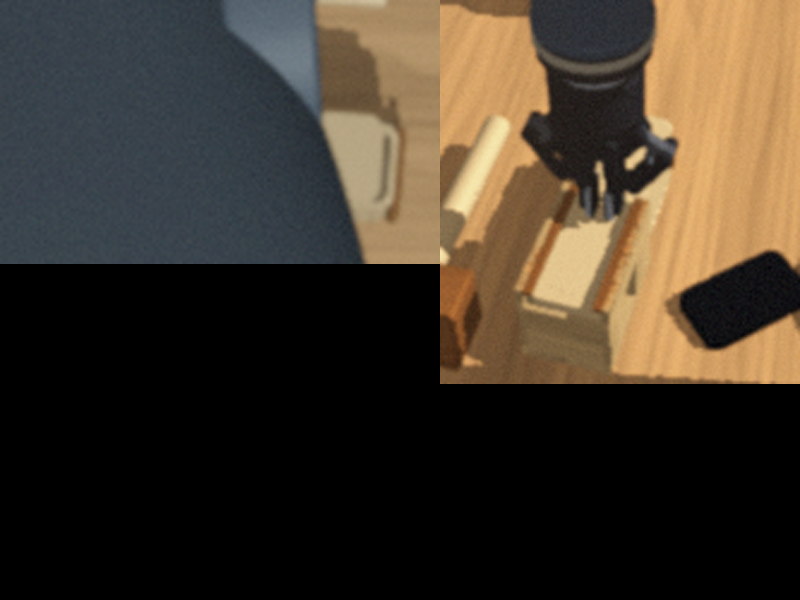

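The lid slid out straight, and in the left crop its front edge is near x = 372 against the box's far rim at 397. About 14.5 mm are left.

Emit:
jog_arm(turn=[[0, 0, 0], [0, 0, 0], [0, 0, 0], [0, 0, 0], [0, 0, 0]], xyz=[[-0.01, 0, 0], [-0.02, 0, 0], [-0.026, 0, 0], [-0.0292, 0, 0], [-0.0292, 0, 0]], grip=[-0.76, -0.76, -0.76, -0.76, -0.76])

```text
t: 17.23
tcp_pos: [0.6181, 0.0316, 0.0801]
orientation: [[0.091, 0.996, 0.0], [0.996, -0.091, -0.0], [-0.0, 0.0, -1.0]]
ft_force: [0.5, 0.7, 1.8]
gripper_width: 0.118
grip_force: 1.4
```

Emit:
jog_arm(turn=[[0, 0, 0], [0, 0, 0]], xyz=[[0, 0, 0], [0, 0, 0]], grip=[-0.76, -0.76])

```text
t: 17.48
tcp_pos: [0.618, 0.0317, 0.08]
orientation: [[0.091, 0.996, -0.0], [0.996, -0.091, -0.0], [-0.0, -0.0, -1.0]]
ft_force: [0.7, 1.2, 2.0]
gripper_width: 0.124
grip_force: 1.4
```

```bash
python3 - <<'E'
from m import *
s=env.read_state();p=s["tcp_pos"][:2]*1e3;print(p,(p-o)@u,(p-o)@v,s["ft_force"])
t=env.grab_frame("top")[:,:,::-1].copy();cv2.imwrite("pics/top7.png",t)
c=cv2.cvtColor(t,cv2.COLOR_BGR2HSV)[...,2]
for r in(175,180,185,190):print(r,c[r,268:294].tolist())
E
```

```text
[618.0194718   31.67642094] 58.453478655633106 0.11774598411061565 [0.71351281 1.20511221 1.99952136]
175 [58, 59, 61, 52, 53, 55, 51, 57, 108, 156, 178, 182, 184, 184, 182, 184, 184, 180, 164, 148, 160, 173, 176, 174, 176, 176]
180 [64, 59, 60, 60, 58, 54, 60, 51, 55, 70, 122, 162, 180, 182, 184, 183, 182, 173, 156, 151, 162, 172, 173, 173, 175, 176]
185 [61, 63, 63, 61, 59, 60, 57, 63, 53, 57, 55, 92, 147, 177, 182, 182, 180, 167, 152, 158, 169, 172, 171, 168, 170, 170]
190 [64, 63, 59, 66, 63, 63, 60, 53, 56, 54, 55, 54, 63, 107, 158, 177, 174, 158, 148, 160, 169, 170, 173, 171, 172, 169]
```

Emit:
jog_arm(turn=[[0, 0, 0], [0, 0, 0], [0, 0, 0]], xyz=[[0.001, 0, -0.02], [0.001, 0, -0.08], [0.001, 0, -0.14]], grip=[-0.76, -0.76, -0.76])

```text
t: 17.9
tcp_pos: [0.6177, 0.0323, 0.1512]
orientation: [[0.091, 0.996, -0.001], [0.996, -0.091, -0.0], [-0.0, -0.001, -1.0]]
ft_force: [-0.6, 0.3, -0.4]
gripper_width: 0.119
grip_force: 0.0
```

Emit:
jog_arm(turn=[[0, 0, 0], [0, 0, 0], [0, 0, 0], [0, 0, 0], [0, 0, 0]], xyz=[[0.08, 0, -0.01], [0.16, 0, -0.01], [0.24, 0, -0.01], [0.28, 0, -0.01], [0.28, 0, -0.01]], grip=[-0.76, -0.76, -0.76, -0.76, -0.76])

```text
t: 18.52
tcp_pos: [0.6307, 0.1725, 0.155]
orientation: [[0.089, 0.996, -0.0], [0.996, -0.089, -0.0], [-0.0, -0.0, -1.0]]
ft_force: [0.0, -1.1, -0.2]
gripper_width: 0.123
grip_force: 0.0
```

```bash
python3 - <<'E'
from m import *
t=env.grab_frame("top")[:,:,::-1].copy();b=env.grab_frame("side")[:,:,::-1].copy()
cv2.imwrite("pics/top8.png",t);cv2.imwrite("pics/side8.png",b)
g=np.zeros((600,800,3),np.uint8);g[:300,:500]=cv2.resize(t[135:210,170:295],(500,300),interpolation=2);g[:,500:]=cv2.resize(b[160:290,215:280],(300,600),interpolation=2);cv2.imwrite("pics/c8.png",g)
im=cv2.GaussianBlur(t,(3,3),0);h=cv2.cvtColor(im,cv2.COLOR_BGR2HSV)
for th in(75,85,95):
  for vv in (130,150,165):meas(im,f"lid1 {th} {vv}",(h[...,1]<th)&(h[...,2]>vv),.084,(228,155,292,205))
print(env.read_state()["t"])
E
```

```text
lid1 75 130 [7, 10, 49, 30, 770] c [610.8 -33.7] uv 124.2 -1.1 size [103.6  61.8] ang 85.64
lid1 75 150 [7, 10, 49, 30, 770] c [610.8 -33.7] uv 124.2 -1.1 size [103.6  61.8] ang 85.64
lid1 75 165 [7, 10, 49, 30, 759] c [610.9 -34.4] uv 124.9 -0.9 size [103.3  59.7] ang 84.02
lid1 85 130 [6, 7, 52, 38, 1690] c [607.4 -33.6] uv 124.4 -4.5 size [108.8  75. ] ang 84.99
lid1 85 150 [6, 8, 52, 37, 1660] c [607.3 -33.9] uv 124.8 -4.6 size [107.9  74.1] ang 84.31
lid1 85 165 [6, 9, 51, 31, 1333] c [610.9 -34. ] uv 124.5 -1.0 size [105.3  61.6] ang 84.02
lid1 95 130 [5, 7, 54, 39, 1809] c [606.9 -33.6] uv 124.5 -5.0 size [111.7  78.6] ang 84.96
lid1 95 130 [0, 10, 4, 21, 60] c [619.5  30. ] uv 60.0 1.7 size [43.5  6.4] ang 0.28
lid1 95 150 [5, 8, 54, 38, 1732] c [605.9 -33.9] uv 124.8 -6.0 size [111.1  76.4] ang 84.78
lid1 95 165 [6, 9, 51, 31, 1333] c [610.9 -34. ] uv 124.5 -1.0 size [105.3  61.6] ang 84.02
18.625
```

View pics/c8.png

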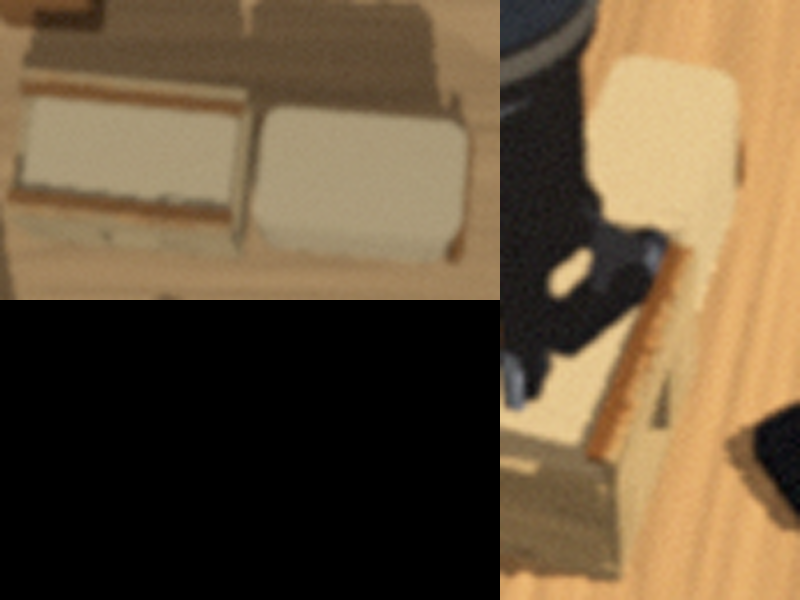

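The lid lies on the box, centred at u = 124.5 and aligned lengthwise, and the next lid is up under the lips. Sideways it may be 1–2 mm off, since the box sits against the fence. I'll square lid and box together with a light squeeze across the width.

Emit:
jog_arm(turn=[[0, 0, 0], [0, 0, 0], [0, 0, 0], [0, 0, 0], [0, 0, 0]], xyz=[[-0.1, 0, 0], [-0.2, 0, 0], [-0.3, 0, 0], [-0.4, 0, 0], [-0.4, 0, 0]], grip=[1, 1, 1, 1, 1])

```text
t: 19.25
tcp_pos: [0.6119, -0.032, 0.1554]
orientation: [[0.096, 0.995, 0.0], [0.995, -0.096, -0.001], [-0.001, 0.0, -1.0]]
ft_force: [-0.2, 0.3, -0.0]
gripper_width: 1.0
grip_force: 0.0
```

Emit:
jog_arm(turn=[[0, 0, 0], [0, 0, 0], [0, 0, 0]], xyz=[[0, 0, 0], [0, 0, 0], [0, 0, 0]], grip=[1, 1, 1])

```text
t: 19.62
tcp_pos: [0.6127, -0.0267, 0.155]
orientation: [[0.09, 0.996, -0.0], [0.996, -0.09, 0.0], [0.0, -0.0, -1.0]]
ft_force: [0.7, 0.2, -1.1]
gripper_width: 1.001
grip_force: 0.0
```

```bash
python3 - <<'E'
from m import *
s=env.read_state();print(s["tcp_pos"]);plan([613,-34.5,52],TH)
E
```

```text
[ 0.61268551 -0.02666512  0.15500044]
turn [-0.     -0.      0.0002] xyz [-0.0156  0.0021  0.206 ] t 19.625
```

Emit:
jog_arm(turn=[[0, 0, 0], [0, 0, 0], [0, 0, 0], [0, 0, 0], [0, 0, 0]], xyz=[[-0.0156, 0.002, 0], [-0.0156, 0.002, 0.08], [-0.0156, 0.002, 0.16], [-0.0156, 0.002, 0.206], [-0.0156, 0.002, 0.206]], grip=[1, 1, 1, 1, 1])

```text
t: 20.25
tcp_pos: [0.6117, -0.0354, 0.0505]
orientation: [[0.091, 0.996, -0.003], [0.996, -0.091, 0.0], [-0.0, -0.003, -1.0]]
ft_force: [0.1, -0.2, 0.4]
gripper_width: 1.001
grip_force: 0.0
```

Emit:
jog_arm(turn=[[0, 0, 0], [0, 0, 0], [0, 0, 0], [0, 0, 0], [0, 0, 0]], xyz=[[0, 0, 0], [0, 0, 0], [0, 0, 0], [0, 0, 0], [0, 0, 0]], grip=[0.6, 0.55, 0.5, 0.48, 0.45], squeeze=20)

```text
t: 20.88
tcp_pos: [0.6129, -0.0353, 0.0529]
orientation: [[0.091, 0.996, 0.0], [0.996, -0.091, -0.0], [0.0, 0.0, -1.0]]
ft_force: [-5.7, 0.0, 9.2]
gripper_width: 0.746
grip_force: 20.4
```

Emit:
jog_arm(turn=[[0, 0, 0], [0, 0, 0], [0, 0, 0]], xyz=[[0, 0, 0], [0, 0, 0], [0, 0, 0]], grip=[0.4, 0.4, 0.4])

```text
t: 21.25
tcp_pos: [0.6129, -0.0353, 0.0529]
orientation: [[0.091, 0.996, 0.0], [0.996, -0.091, 0.0], [0.0, 0.0, -1.0]]
ft_force: [-5.8, 0.7, 9.5]
gripper_width: 0.746
grip_force: 20.4
```

The opening reads 0.746, the same as the box alone, so lid and box are flush across the width. Releasing, backing away and checking.

Emit:
jog_arm(turn=[[0, 0, 0], [0, 0, 0], [0, 0, 0], [0, 0, 0]], xyz=[[0, 0, 0], [0, 0, 0], [0, 0, 0], [0, 0, 0]], grip=[1, 1, 1, 1])

```text
t: 21.75
tcp_pos: [0.613, -0.0353, 0.052]
orientation: [[0.091, 0.996, 0.0], [0.996, -0.091, 0.0], [0.0, 0.0, -1.0]]
ft_force: [0.6, 0.3, -0.1]
gripper_width: 1.003
grip_force: 0.0
```

Emit:
jog_arm(turn=[[0, 0, 0], [0, 0, 0], [0, 0, 0], [0, 0, 0], [0, 0, 0]], xyz=[[0, 0, -0.06], [0, 0, -0.14], [0, 0, -0.24], [0, 0, -0.3], [0, 0, -0.3]], grip=[1, 1, 1, 1, 1])

```text
t: 22.38
tcp_pos: [0.6142, -0.0354, 0.2045]
orientation: [[0.091, 0.996, 0.004], [0.996, -0.091, -0.0], [0.0, 0.004, -1.0]]
ft_force: [0.6, 0.6, 0.0]
gripper_width: 0.998
grip_force: 0.0
```

Emit:
jog_arm(turn=[[0, 0, 0], [0, 0, 0], [0, 0, 0], [0, 0, 0], [0, 0, 0]], xyz=[[-0.1, -0.1, 0], [-0.2, -0.2, 0], [-0.3, -0.3, 0], [-0.4, -0.35, 0], [-0.5, -0.4, 0]], grip=[1, 1, 1, 1, 1])

```text
t: 23.0
tcp_pos: [0.395, -0.2582, 0.2014]
orientation: [[0.09, 0.996, -0.0], [0.996, -0.09, 0.0], [0.0, -0.001, -1.0]]
ft_force: [0.9, -0.5, 0.4]
gripper_width: 0.996
grip_force: 0.0
```

```bash
python3 - <<'E'
from m import *
t=env.grab_frame("top")[:,:,::-1].copy();b=env.grab_frame("side")[:,:,::-1].copy()
cv2.imwrite("pics/top9.png",t);cv2.imwrite("pics/side9.png",b)
g=np.zeros((600,800,3),np.uint8);g[:300,:500]=cv2.resize(t[135:210,170:295],(500,300),interpolation=2);g[:,500:]=cv2.resize(b[160:290,215:280],(300,600),interpolation=2);g[310:590,0:373]=cv2.resize(t,(373,280));cv2.imwrite("pics/c9.png",g)
print(env.read_state()["t"])
E
```

```text
23.1
```

View pics/c9.png

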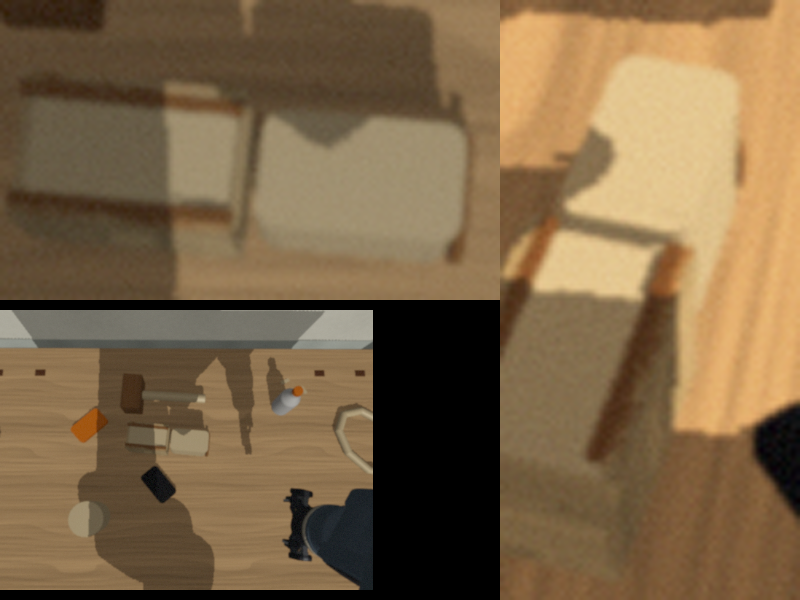

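```bash
python3 -c "
from rig import env
print(env.read_state()['dq'].round(1));print(env.finish_job())"
```

```text
[5.7 0.8 0.8 0.2 1.7 5.9]
the job is handed in; nothing more can be done
None
```

I handed the job in at about 23 s: the box is home in the bay against the fence, its lid is flush across the width and aligned lengthwise to about 1 mm by measurement, and the next lid is up in the slot with nothing else disturbed.

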